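# Start the cutter's hub knob cleanly and clamp the slicing disc

### The arm

A 6-joint arm with a two-finger parallel gripper is mounted at the origin on a cart in front of the work surface, level with it; the furniture and walls round the work are solid. World frame = base frame: x ahead of the robot, y to its left, z up, the work surface at z = 0. Lengths are in mm, angles in degrees, forces in N, time in s.
With the tool pointing down it reaches from about 150 to 775 mm from the base axis. Payload 6.1 kg.
Tool frame: the origin (TCP) lies midway between the tips of the shut fingers; the grasp point (between the pads) lies 19 mm behind it; z points along the fingers, y is the line along which they close (so a half turn about z gives the same grasp; the last joint's range is limited). The gripper opens to 85 mm and grips with 20 to 120 N. Pads are 22 mm wide; open, the fingers measure 114 mm over their backs; the gripper's body (76 mm by 85 mm) begins 54 mm behind the grasp point. The pads swing forward as they close: fully open they stand 13 mm farther back than shut.
Start: joints at [71.276, 7.208, -2.269, 80.523, 0, 90], TCP at [168.525, 497.2, 231.295] pointing down, gripper open.
Joint ranges: [-155.77, 155.77], [-54.66, 111.73], [-72.52, 77.12], [-102.08, 115.82], [-83.92, 84.16], [-180, 180]. Speed limits (degrees/s): [136.94, 136.94, 172.46, 180, 180, 180].

### API

Orientations are given as a 3x3 rotation matrix whose columns are the frame's x, y, z axes.
In Python, from rig import get_state, eyes, order gives the robot as it stands.
- The arm moves only by the shell command python3 -m pendant 'ROWS' [FORCE]. ROWS is JSON, a list that holds one entry, the list of rows, each a list of 7 numbers: the turn, a rotation vector about the tool's x, y, z in degrees, then the shift along the tool's x, y, z in cm, then the opening, from -1 (shut) to 1 (fully open), so that 0 is half open. In form: [[[rx, ry, rz, tx, ty, tz, hand], ...]]. A call has 1 to 8 rows; each row is the pose to reach, as a shift and turn from the pose commanded when the call began, along the tool's axes at that moment; what a row does not reach only later rows make up. A row lasts 1/12 s, in which the tool goes at most 41.7 mm and 7.16 degrees, less where a joint would pass 70% of its speed; a pose out of reach is approached as far as the arm can. A call with a gripper value outside its range is refused whole. The fingers move at their own pace and stop on an object; FORCE is the grip in N (left out, the last holds). Time passes only in rows, so rows that repeat a pose let the fingers close. It gives the time, the measured TCP pose, the force, the opening and the grip force at its end, in the units of the state.
- get_state(): the state, without advancing time (a new reading comes with each control period).
- eyes.capture(name): name is "side" or "top" or "wrist"; returns (picture, depth): 480x640x3 uint8, red, green, blue; 480x640 float32, mm along the optical axis (not along the pixel's ray), 0 where there is no reading.
- eyes.camera_info(name): a dict with "fx", "fy", "cx", "cy" (pixels), "R" (3x3) and "t" (3): a world point X has camera coordinates R X + t. Camera axes: x right, y down, z forward; pixel columns grow to the right and rows downward; lengths in mm; the calibration is good to about 2 mm. A picture is of the moment at which its call begins: read the wrist's pose just before it. camera_info takes no time and is no camera call; for the wrist camera it gives the pose at the moment of the call.
- order.sign_off(): hands the job in; it is judged then, once.
The state is a dict: "clock": time; "qpos": joint angles; "dq": joint speeds; "tau": joint torques, N m; "tcp_pos": TCP position; "eef_rot": TCP orientation; "contact_force": force on the tool from outside, world axes, zero at the start; "moment": the same for the moment, N m; "opening": finger opening in mm; "grip_force": force on a finger pad.
Only numpy, scipy, OpenCV 4.12 (cv2) and the standard library are available. Lean on these libraries where they do the work, as an engineer would, in place of code of your own. Each camera call takes 0.05 s, during which the arm holds its last target. There are 200 camera calls.

### The job

Fasten the slicing disc on the vegetable cutter: pick up the loose grey hub knob and set it squarely on the threaded stud, grip bar at right angles to the long sides of the cutter base, then turn it gently backwards (anticlockwise) until it clicks down into the start of its thread. From there turn it forwards (clockwise) until it is fully home and snug on the disc, never forcing the thread, then let go; leave the other things on the worktop where they are.

Things in the scene. Friction and masses are not known exactly. Their poses are not given: they have to be found in the camera images.
- knob: Loose grey hub knob (a cap nut) standing mouth down, about 0.12 kg. Origin: centre of its underside; z up, x along its grip bar. Round skirt 54 mm outside, 40 mm inside, closed on top at 34 mm, the grip bar above that. Four small round lugs inside the skirt, 8 mm above the mouth, serve as its thread; they are not seen from above and their angle to the bar is not given.
- knob_grip (a point): Middle of the knob's straight grip bar, 48 mm above the knob's underside, axes as the knob's: the bar is 60 mm long (x), 14 mm thick (y), and reaches from 34 to 62 mm above the underside. Pinch it across its thickness. Pads left 1 to 4 mm wider than the bar in all still turn the knob, while its weight carries it down.
- cutter_base: Low grey vegetable-cutter base, 190 (x) x 250 (y) mm, 38 mm high: its long sides run along its y axis; it is fixed to the worktop. A ladle hangs from the shelf above the worktop near x 0.65, y 0.15: keep hand and wrist nearer the robot than that. Origin: centre of its underside; z up.
- disc: Round steel slicing disc, 170 mm across, lying fixed on the cutter base, its top 43 mm above the worktop; a hub collar 62 mm across rises in its middle to 50 mm. The knob clamps it: from the click about 0.75 to 0.95 rad forwards until it binds on the collar, then 0.15 to 0.4 N m make it snug. Once clamped it stays. Origin as that of cutter_base.
- seat (a point): Centre of the top of the disc's hub collar, 50 mm above the worktop, on the stud's axis; axes as those of cutter_base. Height of the knob's origin above it: 0 home; 2 to 4 mm clicked into the thread's start; about 10 mm with the lugs on the thread's crest; up to 14 mm while the lugs stand on the stop teeth of the crest (turned back, or let loose, it first slips from there to 10 mm).
- stud: Fixed upright steel stud through the disc, 37 mm across, coarse four-start right-hand thread (clockwise from above = forwards, sinks 5 mm per rad), about 1.4 mm radial play in the knob. Origin at seat. The angle of the thread starts differs from run to run and is not shown by this body's yaw.
- stud_nose (a point): Top of the stud's tapered nose, 28 mm above seat. With the knob set on as asked, the start lies 0.1 to 1.1 rad back; it is a gap that leaves the lugs about 0.15 rad, ending backwards in a solid stop. Forwards on the crest the lugs jam on stop teeth. Some 0.9 N m against a stop, or 60 N pressed down, forces the thread.
- ring_small: Steel forming ring, 41 mm across, 36 mm high. Bystander. Origin: centre of its underside.
- timer: Round kitchen timer, 62 mm across, 54 mm high. Bystander. Origin: centre of its underside.
- shaker: Steel shaker, 69 mm across, 96 mm high. Bystander. Origin: centre of its underside.
- shaker_b: Second steel shaker, 69 mm across, 96 mm high. Bystander. Origin: centre of its underside.
- thermometer: Food thermometer lying flat, 226 mm long, 18 mm high. Bystander. Origin: centre of its underside.
- bottle: Squeeze bottle with a spout, 45 mm across, 178 mm high. Bystander. Origin: centre of its underside.
- mill: Turned wooden mill, 58 mm across, 170 mm high. Bystander. Origin: centre of its underside.
Mind the look-alikes: they are no part of the job. Leave any yellow look-alike of the knob alone.

How it is judged:
By the outcome, as a careful person would: the job done as asked, in the order asked, and still so for the second after the job is handed in, with the robot touching nothing.
It also fails if it takes over 58 s, if anything falls off the work surface, if the arm or the gripper's body presses on something with over 40 N, if the wrist force passes 120 N, or if a joint passes its speed limit or range.

## Working session

There is one attempt and no reset: what is moved stays moved. The work goes in short steps, Python scripts to look and compute and a shell command to move; the robot and the scene stay as the last step left them, time stands still between calls to the robot, and variables do not carry over. Pictures are saved under pics/ and viewed, at most 10 in all, crops included, and the job is handed in when it is done.

```bash
mkdir -p pics; ls; cat > h.py <<'E'
import numpy as np, cv2
from rig import get_state, eyes, order
def px2plane(ci,u,v,z):
    R=np.array(ci["R"]);t=np.array(ci["t"]);d=R.T@np.array([(u-ci["cx"])/ci["fx"],(v-ci["cy"])/ci["fy"],1.0]);c=-R.T@t
    return c+d*(z-c[2])/d[2]
def px2pt(ci,u,v,dep):
    R=np.array(ci["R"]);t=np.array(ci["t"])
    return R.T@(np.array([(u-ci["cx"])/ci["fx"],(v-ci["cy"])/ci["fy"],1.0])*dep-t)
def proj(ci,X):
    p=np.array(ci["R"])@np.array(X)+np.array(ci["t"]);return ci["fx"]*p[0]/p[2]+ci["cx"],ci["fy"]*p[1]/p[2]+ci["cy"]
E
python3 - <<'E'
from h import *
s=get_state();print(s)
for n in("top","side"):
    im,d=eyes.capture(n);cv2.imwrite(f"pics/{n}0.png",im[:,:,::-1]);np.savez(f"{n}0.npz",im=im,d=d)
    ci=eyes.camera_info(n);print(n,ci)
E
```

```text
pics
{'clock': 0.0, 'qpos': array([ 7.12769521e+01,  7.23919266e+00, -2.32688722e+00,  8.05232073e+01,
        1.71883503e-03,  9.00016362e+01]), 'dq': array([-0.01972221,  0.05842227, -0.06351987,  0.00362793, -0.14706051,
       -0.00231469]), 'tau': array([-7.33867109e-04, -4.35913646e+01,  3.52923524e+01,  1.73753605e-02,
       -3.04336209e-04, -2.84500423e-06]), 'tcp_pos': array([168.38168715, 496.83173229, 230.54363188]), 'eef_rot': array([[-9.47072048e-01,  3.21020647e-01, -5.28634070e-04],
       [ 3.21021081e-01,  9.47070914e-01, -1.46625821e-03],
       [ 2.99547917e-05, -1.55835485e-03, -9.99998785e-01]]), 'contact_force': array([ 0.89709343,  0.37760023, -0.21693148]), 'moment': array([ 0.01862144,  0.01480692, -0.0087673 ]), 'grip_force': 0.0, 'opening': 85.46430485446191}
top {'fx': 499.1893517210721, 'fy': 499.1893517210721, 'cx': 316.9375124709247, 'cy': 235.1205342376955, 'R': array([[-0.02681624, -0.99961364, -0.00731139],
       [-0.99511735,  0.02738917, -0.09482246],
       [ 0.09498608,  0.00473291, -0.99546735]]), 't': array([  -1.35484432,  537.32308995, 1340.84577085])}
side {'fx': 567.71991034301, 'fy': 567.71991034301, 'cx': 313.8481074108011, 'cy': 239.43285210900484, 'R': array([[ 0.98208079, -0.18842217, -0.00379619],
       [-0.10662898, -0.53892949, -0.83557481],
       [ 0.15539494,  0.82100676, -0.54936356]]), 't': array([-522.78498306,  104.78963568, 1337.81264974])}
```

View pics/top0.png

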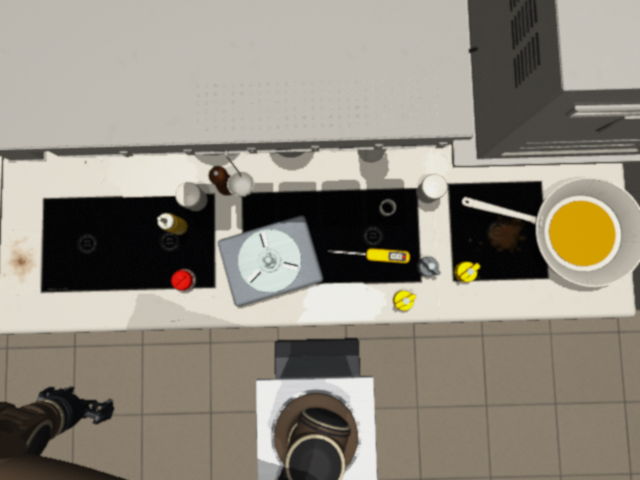

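View pics/side0.png

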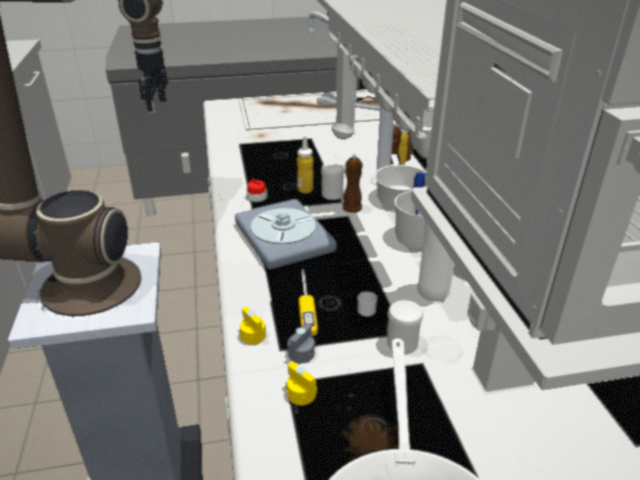

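Top view: candidates for the knob are the grey knob at (428,267), the yellow look-alikes at (404,300) and (467,272), and the red-capped timer at (182,280). I choose the grey one. The cutter base is around (270,260), with the stud at about (269,261). The side view agrees: grey knob at (301,345), yellow ones at (252,326) and (301,385).

```bash
python3 - <<'E'
from h import *
im=np.load("top0.npz")["im"];d=np.load("top0.npz")["d"];ci=eyes.camera_info("top")
a=cv2.resize(im[235:320,380:490],None,fx=5,fy=5,interpolation=cv2.INTER_CUBIC)
b=cv2.resize(im[205:315,210:330],None,fx=5,fy=5,interpolation=cv2.INTER_CUBIC)[:425]
cv2.imwrite("pics/crop1.png",a[:,:,::-1])
# base: height via depth
H,W=d.shape;uu,vv=np.meshgrid(np.arange(W),np.arange(H))
R=np.array(ci["R"]);t=np.array(ci["t"])
P=np.stack([(uu-ci["cx"])/ci["fx"]*d,(vv-ci["cy"])/ci["fy"]*d,d],-1);X=(P-t)@R
z=X[...,2]
m=((z>25)&(z<85)&(uu>205)&(uu<340)&(vv>205)&(vv<320)).astype(np.uint8)
m=cv2.morphologyEx(m,cv2.MORPH_OPEN,np.ones((7,7)))
c=max(cv2.findContours(m,0,1)[0],key=cv2.contourArea)
q=np.array([px2plane(ci,u,v,38)[:2] for u,v in c[:,0]],np.float32)
r=cv2.minAreaRect(q);print("base",r,cv2.boxPoints(r))
# disc: collar/stud top
m2=(z>60)&(uu>240)&(uu<300)&(vv>235)&(vv<285)
print("stud",X[m2].mean(0) if m2.any() else None,m2.sum(), z[258:264,266:272].round())
# knob
m3=(abs(uu-428)<22)&(abs(vv-267)<22)
for lo,hi in((20,45),(50,75)):
    k=m3&(z>lo)&(z<hi)
    if k.sum()>3:
        p=X[k];w=np.linalg.svd(p[:,:2]-p[:,:2].mean(0));print(lo,k.sum(),p.mean(0),w[1],np.degrees(np.arctan2(w[2][0,1],w[2][0,0])),p.min(0),p.max(0))
print(np.median(z[300:310,300:350]),np.median(z[150:160,100:110]))
E
```

```text
base ((469.87347412109375, 114.72421264648438), (188.2701416015625, 247.98240661621094), 14.948497772216797) [[346.9405   210.2371  ]
 [410.9077   -29.3531  ]
 [592.80646   19.211319]
 [528.83923  258.8015  ]]
stud [466.7620026  108.87441455 134.16781646] 144 [[76. 79. 75. 76. 78. 70.]
 [74. 75. 79. 73. 76. 74.]
 [77. 78. 81. 82. 78. 74.]
 [76. 74. 81. 83. 74. 77.]
 [78. 79. 80. 75. 72. 68.]
 [75. 77. 72. 76. 71. 70.]]
20 204 [ 441.64155004 -310.96191428   32.37281158] [230.55036161 184.9127199 ] 134.8309596482266 [ 417.2910037  -341.83569477   20.84084906] [ 468.94672929 -287.89615981   44.67126679]
50 127 [ 443.15462224 -313.92672525   60.13864153] [192.78813977  48.44515588] -135.43146851225418 [ 419.22716891 -336.42192644   50.03188969] [ 467.71931671 -290.40822844   69.29890716]
0.36466339215513244 439.3285931936841
```

View pics/crop1.png

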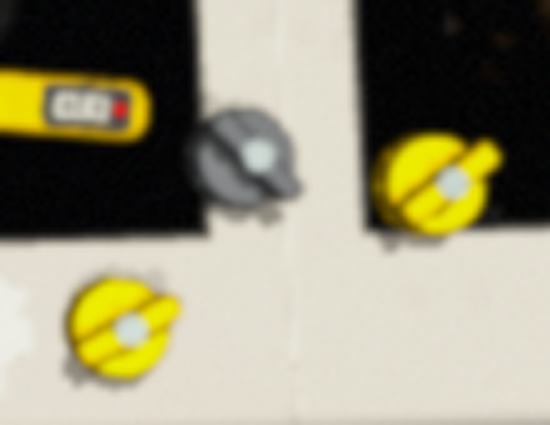

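The crop shows the grey knob at crop (240,158), with its bar running from upper left to lower right. That is about +45° in the world, centre about (443,-314). The base is at (470,115) and its x axis is at about 15°. I'll cross to above the knob.

```bash
cat >> h.py <<'E'
def go(x,y,z,yaw=None):
    """shift (cm) and rz (deg) in tool axes from the measured pose to world TCP x,y,z with tool y at yaw"""
    s=get_state();R=s["eef_rot"];d=R.T@(np.array([x,y,z])-s["tcp_pos"])/10
    cur=np.degrees(np.arctan2(R[1,1],R[0,1]));rz=None if yaw is None else (cur-yaw+180)%360-180
    print("t",s["clock"].__round__(2),"tcp",s["tcp_pos"].round(1),"yaw",round(cur,2),"tilt",R[:2,2].round(3),"q",s["qpos"].round(1),"F",s["contact_force"].round(1),"M",s["moment"].round(2),"open",round(s["opening"],1),"| shift cm",d.round(2),"rz",rz)
E
python3 -m pendant '[[[-0,0,-63.7,-52.0,-68.0,0,0],[0,0,-63.7,-52.0,-68.0,0,0],[0,0,-63.7,-52.0,-68.0,0,0],[0,0,-63.7,-52.0,-68.0,0,0],[0,0,-63.7,-52.0,-68.0,0,0],[0,0,-63.7,-52.0,-68.0,0,0],[0,0,-63.7,-52.0,-68.0,0,0],[0,0,-63.7,-52.0,-68.0,0,0]]]' 40
python3 -c "from h import *;go(443,-314,230,135)"
```

```text
clock: 0.77
tcp_pos: [265.6, 212.8, 231.4]
eef_rot: [[-0.84, -0.542, -0.0], [-0.542, 0.84, -0.0], [0.0, -0.0, -1.0]]
contact_force: [1.3, -0.4, -0.2]
opening: 42.5
grip_force: 0.0
t 0.77 tcp [265.6 212.8 231.4] yaw 122.84 tilt [-0. -0.] q [ 38.7 -12.8 -21.2  81.7  -0.    5.9] F [ 1.3 -0.4 -0.2] M [-0.03 -0.04 -0.02] open 42.5 | shift cm [ 13.66 -53.88   0.15] rz -12.15838823231286
```

```bash
python3 -m pendant '[[[0,0,-10,13.7,-53.8,0,0],[0,0,-10,13.7,-53.8,0,0],[0,0,-10,13.7,-53.8,0,0],[0,0,-10,13.7,-53.8,0,0],[0,0,-10,13.7,-53.8,0,0],[0,0,-10,13.7,-53.8,0,0],[0,0,-10,13.7,-53.8,0,0],[0,0,-10,13.7,-53.8,0,0]]]' 
python3 -c "from h import *;go(443,-314,200,135)"
```

```text
clock: 1.43
tcp_pos: [365.6, -90.3, 231.6]
eef_rot: [[-0.737, -0.675, 0.0], [-0.675, 0.737, 0.0], [-0.0, -0.0, -1.0]]
contact_force: [1.1, 1.0, 0.6]
opening: 42.7
grip_force: 0.0
t 1.43 tcp [365.6 -90.3 231.6] yaw 132.49 tilt [0. 0.] q [-13.9  -8.9 -18.   80.8   0.  -56.4] F [1.1 1.  0.6] M [ 0.02 -0.08 -0.01] open 42.7 | shift cm [  9.41 -21.72   3.16] rz -2.507239974231794
```

```bash
python3 -m pendant '[[[0,0,-2.5,9.4,-21.0,3,0],[0,0,-2.5,9.4,-21.0,3,0],[0,0,-2.5,9.4,-21.0,3,0],[0,0,-2.5,9.4,-21.0,3,0],[0,0,-2.5,9.4,-21.0,3,0],[0,0,-2.5,9.4,-21.0,3,0],[0,0,-2.5,9.4,-21.0,3,0],[0,0,-2.5,9.4,-21.0,3,0]]]' 
python3 - <<'E'
from h import *
go(443,-314,120,135)
ci=eyes.camera_info("wrist");im,d=eyes.capture("wrist");cv2.imwrite("pics/w1.png",im[:,:,::-1])
print("cam",-ci["R"].T@ci["t"],proj(ci,(443,-314,62)))
H,W=d.shape;uu,vv=np.meshgrid(np.arange(W),np.arange(H))
P=np.stack([(uu-ci["cx"])/ci["fx"]*d,(vv-ci["cy"])/ci["fy"]*d,d],-1);X=(P-ci["t"])@ci["R"];z=X[...,2]
near=np.hypot(X[...,0]-443,X[...,1]+314)<45
for lo,hi in((25,40),(56,68)):
    k=near&(z>lo)&(z<hi)&(d>0);p=X[k][:,:2]
    if len(p)>20:
        hull=cv2.convexHull(p.astype(np.float32));print(lo,len(p),p.mean(0),np.median(z[k]),cv2.minAreaRect(hull),cv2.minEnclosingCircle(hull))
E
```

```text
clock: 2.1
tcp_pos: [438.1, -307.0, 200.2]
eef_rot: [[-0.708, -0.706, -0.002], [-0.706, 0.708, 0.002], [0.0, 0.003, -1.0]]
contact_force: [-0.6, 0.4, 0.7]
opening: 42.9
grip_force: 0.0
t 2.1 tcp [ 438.1 -307.   200.2] yaw 134.92 tilt [-0.002  0.002] q [-35.    8.5  -4.6  77.    0.  -79.9] F [-0.6  0.4  0.7] M [ 0.03  0.02 -0.02] open 42.9 | shift cm [ 0.14 -0.86  8.02] rz -0.08216876748707591
cam [ 382.06486763 -364.62440787  342.37090506] (np.float64(309.96360406987725), np.float64(219.96801547167897))
25 1878 [ 442.91388867 -319.86383608] 33.16747482372914 ((444.7734069824219, -319.3426818847656), (53.12687301635742, 53.442867279052734), 82.19023132324219) ((443.6402282714844, -320.49420166015625), 28.292673110961914)
56 1309 [ 443.5762059  -320.35890414] 61.191996770744275 ((444.7490539550781, -319.2944641113281), (59.34682846069336, 16.34569549560547), 45.81665802001953) ((445.2785949707031, -319.70550537109375), 29.87203025817871)
```

View pics/w1.png

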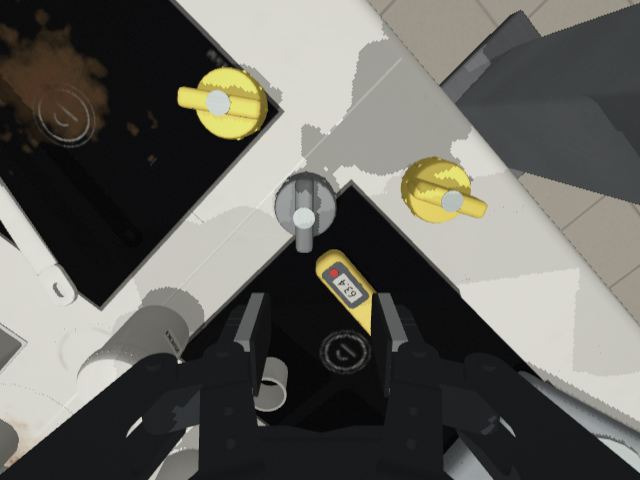

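The wrist view shows the grey knob at (304,213) with its bar vertical in the image. The yellow ones are at (228,103) and (440,190), and the thermometer's end at (330,262) is clear. I'll go lower, settle and measure once more.

```bash
cat >> h.py <<'E'
def cloud(n):
    ci=eyes.camera_info(n);im,d=eyes.capture(n)
    H,W=d.shape;uu,vv=np.meshgrid(np.arange(W),np.arange(H))
    P=np.stack([(uu-ci["cx"])/ci["fx"]*d,(vv-ci["cy"])/ci["fy"]*d,d],-1);X=(P-ci["t"])@ci["R"];X[d==0]=np.nan
    return im,X,ci
def slab(X,x,y,r,lo,hi):
    k=(np.hypot(X[...,0]-x,X[...,1]-y)<r)&(X[...,2]>lo)&(X[...,2]<hi);p=X[k][:,:2]
    if len(p)>20:
        h=cv2.convexHull(p.astype(np.float32));print((lo,hi),len(p),p.mean(0).round(1),"z",np.median(X[k][:,2]).round(1),"rect",cv2.minAreaRect(h),"circ",cv2.minEnclosingCircle(h))
E
python3 -m pendant '[[[0,0,0.5,0.4,-1.2,2.5,0],[0,0,0.5,0.4,-1.2,4.5,0],[0,0,0.5,0.4,-1.2,6,0],[0,0,0.5,0.4,-1.2,6,0],[0,0,0.5,0.4,-1.2,6,0],[0,0,0.5,0.4,-1.2,6,0]]]' 
python3 - <<'E'
from h import *
im,X,ci=cloud("wrist")
slab(X,444,-318,45,25,40);slab(X,444,-318,45,57,68);slab(X,444,-318,45,45,68)
go(444,-318,37,135)
E
```

```text
clock: 2.65
tcp_pos: [444.6, -317.0, 143.1]
eef_rot: [[-0.712, -0.702, 0.001], [-0.702, 0.712, -0.001], [-0.0, -0.002, -1.0]]
contact_force: [0.2, 0.3, -0.1]
opening: 42.6
grip_force: 0.0
(25, 40) 2642 [ 443.  -320.8] z 33.2 rect ((444.1866760253906, -319.19256591796875), (52.34782791137695, 53.509803771972656), 9.013053894042969) circ ((443.2591247558594, -320.2797546386719), 27.998432159423828)
(57, 68) 1916 [ 443.4 -320.6] z 61.2 rect ((444.8357238769531, -319.1631164550781), (59.78218078613281, 16.5634822845459), 46.07380294799805) circ ((443.97503662109375, -318.29376220703125), 29.98124122619629)
(45, 68) 2015 [ 442.6 -321.5] z 61.1 rect ((444.7791748046875, -319.1253356933594), (59.87603759765625, 16.540328979492188), 44.03861618041992) circ ((444.557861328125, -318.96502685546875), 29.994449615478516)
t 2.7 tcp [ 444.8 -317.4  143.4] yaw 134.59 tilt [ 0.002 -0.001] q [-35.5  10.2  -9.8  69.9   0.  -80.1] F [ 0.2  0.4 -1. ] M [-0.    0.01  0.01] open 42.7 | shift cm [ 0.11  0.04 10.63] rz -0.41452526982959625
```

```bash
python3 -m pendant '[[[0,0,-0.4,0.19,-0.08,3,0],[0,0,-0.4,0.19,-0.08,6,0],[0,0,-0.4,0.19,-0.08,8.5,0],[0,0,-0.4,0.19,-0.08,9.8,0],[0,0,-0.4,0.19,-0.08,10.5,0],[0,0,-0.4,0.19,-0.08,10.5,0],[0,0,-0.4,0.19,-0.08,10.5,0],[0,0,-0.4,0.19,-0.08,10.5,0]]]' && python3 -m pendant '[[[0,0,0,0,0,0,-0.4],[0,0,0,0,0,0,-1],[0,0,0,0,0,0,-1],[0,0,0,0,0,0,-1],[0,0,0,0,0,0,-1],[0,0,0,0,0,0,-1],[0,0,0,0,0,0,-1],[0,0,0,0,0,0,-1]]]' 40
python3 -c "from h import *;go(444,-319,150,135)"
```

```text
clock: 3.37
tcp_pos: [444.4, -320.2, 38.3]
eef_rot: [[-0.708, -0.706, 0.002], [-0.706, 0.708, -0.002], [-0.0, -0.003, -1.0]]
contact_force: [-0.3, -0.5, -0.5]
opening: 42.6
grip_force: 0.0
clock: 4.03
tcp_pos: [444.0, -320.0, 37.7]
eef_rot: [[-0.708, -0.706, 0.002], [-0.706, 0.708, -0.001], [-0.0, -0.002, -1.0]]
contact_force: [-0.8, 0.5, 5.8]
opening: 13.1
grip_force: 39.7
t 4.03 tcp [ 444.  -320.    37.7] yaw 134.93 tilt [ 0.002 -0.001] q [-35.8  13.5 -19.4  56.9  -0.  -80.7] F [-0.8  0.5  5.8] M [0.1  0.14 0.03] open 13.1 | shift cm [ -0.07   0.05 -11.23] rz -0.06640021037958377
```

```bash
python3 -m pendant '[[[0,0,0,0,0,-0.5,-1],[0,0,0,0,0,-2,-1],[0,0,0,0,0,-5,-1],[0,0,0,0,0,-9,-1],[0,0,0,0,0,-13,-1],[0,0,0,0,0,-16,-1],[0,0,0,0,0,-16,-1],[0,0,0,0,0,-16,-1]]]' 60
python3 -c "from h import *;go(468,115,198,105)"
```

```text
clock: 4.7
tcp_pos: [444.2, -320.1, 198.5]
eef_rot: [[-0.708, -0.706, 0.003], [-0.706, 0.708, -0.002], [-0.001, -0.004, -1.0]]
contact_force: [0.3, 0.1, -1.9]
opening: 12.9
grip_force: 59.6
t 4.7 tcp [ 444.2 -320.1  198.5] yaw 134.93 tilt [ 0.003 -0.002] q [-35.8   9.6  -3.6  76.6   0.  -80.7] F [ 0.3  0.1 -1.9] M [-0.03 -0.01  0.02] open 12.9 | shift cm [-3.241e+01  2.912e+01 -3.000e-02] rz 29.9338639031954
```

```bash
python3 -m pendant '[[[0,0,4,-3,2.7,0,-1],[0,0,8,-6,5.4,0,-1],[0,0,12,-9,8.1,0,-1],[0,0,15,-12,10.8,0,-1],[0,0,18,-15,13.5,0,-1],[0,0,21,-18,16.2,0,-1],[0,0,24,-21,18.9,0,-1],[0,0,26,-24,21.6,0,-1]]]' && python3 -m pendant '[[[0,0,2,-3.5,8.0,0,-1],[0,0,3.5,-3.5,10.2,0,-1],[0,0,3.5,-3.5,10.4,0,-1],[0,0,3.5,-3.5,10.4,0,-1],[0,0,3.5,-3.5,10.4,0,-1]]]'
python3 -c "from h import *;go(468,115,198,105)"
```

```text
clock: 5.37
tcp_pos: [459.3, 4.7, 194.6]
eef_rot: [[-0.947, -0.322, -0.003], [-0.322, 0.947, -0.0], [0.003, 0.001, -1.0]]
contact_force: [0.8, 0.2, -1.1]
opening: 13.0
grip_force: 59.5
clock: 5.78
tcp_pos: [458.9, 113.7, 194.6]
eef_rot: [[-0.963, -0.27, -0.004], [-0.269, 0.963, -0.001], [0.004, -0.0, -1.0]]
contact_force: [0.0, 0.1, -2.3]
opening: 13.1
grip_force: 59.6
t 5.78 tcp [458.9 113.7 194.6] yaw 105.63 tilt [-0.004 -0.001] q [ 13.9   1.9 -12.7  75.7  -0.   -1.7] F [ 0.   0.1 -2.3] M [-0.05  0.01 -0.  ] open 13.1 | shift cm [-0.91 -0.12 -0.35] rz 0.6345422316252893
```

```bash
python3 - <<'E'
from h import *
im,X,ci=cloud("wrist");cv2.imwrite("pics/w2.png",im[:,:,::-1]);np.savez("w2.npz",im=im,X=X)
print("px stud",proj(ci,(470,115,78)))
slab(X,470,115,45,70,85);slab(X,470,115,40,57,85);slab(X,470,115,45,46,54)
# base edges: plane z 34..47 mask
k=((X[...,2]>31)&(X[...,2]<48)).astype(np.uint8);k=cv2.morphologyEx(k,cv2.MORPH_OPEN,np.ones((5,5)))
c=max(cv2.findContours(k,0,1)[0],key=cv2.contourArea);print(cv2.boundingRect(c))
q=np.array([px2plane(ci,u,v,38)[:2] for u,v in c[:,0]],np.float32);print(cv2.minAreaRect(q))
e=(im.astype(int)).max(2);
import json
cc=cv2.approxPolyDP(c,6,True)[:,0];print([(tuple(int(i) for i in p),px2plane(ci,p[0],p[1],38)[:2].round(1).tolist()) for p in cc])
go(470,115,198,105)
E
```

```text
px stud (np.float64(318.9294350127971), np.float64(244.46881198533055))
(70, 85) 36 [461.8 106.8] z 70.8 rect ((463.2781066894531, 103.75365447998047), (2.208136558532715, 21.027603149414062), 25.753055572509766) circ ((463.6732482910156, 103.94427490234375), 10.534934043884277)
(57, 85) 492 [460.5 107.1] z 64.7 rect ((461.1610412597656, 107.10140991210938), (13.20136833190918, 34.87126922607422), 24.428462982177734) circ ((466.7857666015625, 109.65629577636719), 17.44086265563965)
(46, 54) 1696 [457.6 106.7] z 49.4 rect ((461.3457946777344, 106.03217315673828), (37.57042694091797, 64.59810638427734), 21.832487106323242) circ ((464.02001953125, 106.51021575927734), 35.60866928100586)
(159, 111, 314, 215)
((470.2509765625, 111.68942260742188), (183.38314819335938, 241.4250946044922), 14.97010612487793)
[((160, 114), [414.9, -26.0]), ((183, 320), [586.6, 19.4]), ((265, 323), [569.6, 91.7]), ((256, 306), [554.9, 80.0]), ((278, 249), [496.8, 86.2]), ((278, 221), [472.8, 80.4]), ((294, 201), [452.8, 88.9]), ((316, 195), [443.2, 104.9]), ((348, 213), [450.6, 134.3]), ((354, 239), [470.8, 145.8]), ((373, 257), [482.0, 166.3]), ((381, 301), [520.0, 186.3]), ((376, 324), [543.4, 189.3]), ((445, 323), [525.4, 249.4]), ((471, 117), [353.1, 202.6])]
t 5.83 tcp [459.1 112.8 194.9] yaw 105.53 tilt [-0.003 -0.001] q [ 13.8   1.9 -12.7  75.7  -0.   -1.7] F [-0.4 -1.1 -1.2] M [-0.03 -0.05 -0.02] open 13.0 | shift cm [-1.11 -0.08 -0.31] rz 0.5279466528265289
```

View pics/w2.png

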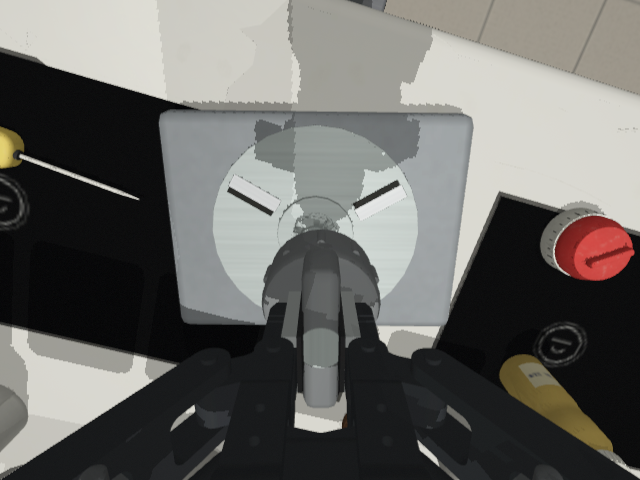

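The held knob hides the stud's lower half. The collar arc at about (316,197) and the disc rim (213..418, 126..) are visible. I'll fit circles to the disc rim in both the wrist and top views.

```bash
python3 - <<'E'
from h import *
from scipy.optimize import least_squares
def fit(im,ci,z,r,c0,tag,mask=None):
    g=cv2.GaussianBlur(cv2.cvtColor(im,cv2.COLOR_RGB2GRAY),(3,3),0);e=cv2.Canny(g,20,50)
    v,u=np.nonzero(e);P=np.array([px2plane(ci,a,b,z)[:2] for a,b in zip(u,v)])
    # Hough vote for centre with known radius, then robust fit
    best=max(((x,y) for x in np.arange(c0[0]-14,c0[0]+14,1) for y in np.arange(c0[1]-14,c0[1]+14,1)),key=lambda c:(abs(np.hypot(P[:,0]-c[0],P[:,1]-c[1])-r)<1.2).sum())
    k=abs(np.hypot(P[:,0]-best[0],P[:,1]-best[1])-r)<3
    for rr in(r,None):
        f=(lambda p:np.hypot(P[k,0]-p[0],P[k,1]-p[1])-r) if rr else (lambda p:np.hypot(P[k,0]-p[0],P[k,1]-p[1])-p[2])
        s=least_squares(f,[*best,r][:2 if rr else 3],loss="soft_l1",f_scale=.5);print(tag,k.sum(),s.x.round(2))
w=np.load("w2.npz")["im"];ciw=eyes.camera_info("wrist");t=np.load("top0.npz")["im"];cit=eyes.camera_info("top")
fit(w,ciw,43,85,(470,113),"wrist disc");fit(w,ciw,50,31,(470,113),"wrist collar")
fit(t,cit,43,85,(470,113),"top disc");fit(t,cit,50,31,(470,113),"top collar")
s=np.load("side0.npz")["im"];cis=eyes.camera_info("side")
fit(s,cis,43,85,(470,113),"side disc")
E
```

```text
wrist disc 735 [473.01 111.17]
wrist disc 735 [472.6  111.09  84.35]
wrist collar 361 [472.16 111.23]
wrist collar 361 [472.09 111.2   30.91]
top disc 212 [471.43 114.77]
top disc 212 [471.42 114.78  84.34]
top collar 50 [469.15 111.08]
top collar 50 [469.72 112.16  32.22]
side disc 154 [471.41 109.27]
side disc 154 [471.26 109.09  84.25]
```

```bash
python3 -m pendant '[[[0,0,0.5,-1.15,-0.48,2,-1],[0,0,0.5,-1.15,-0.48,4,-1],[0,0,0.5,-1.15,-0.48,6,-1],[0,0,0.5,-1.15,-0.48,6.9,-1],[0,0,0.5,-1.15,-0.48,6.9,-1],[0,0,0.5,-1.15,-0.48,6.9,-1],[0,0,0.5,-1.15,-0.48,6.9,-1]]]'
python3 - <<'E'
from h import *
for i in range(3):
    go(471.5,111.0,112,105); eyes.capture("wrist") if i<2 else 0
im,X,ci=cloud("side");u,v=map(int,proj(ci,(471,111,70)));cv2.imwrite("pics/s1.png",cv2.resize(im[v-70:v+50,u-80:u+80],None,fx=4,fy=4)[:,:,::-1])
E
```

```text
clock: 6.42
tcp_pos: [473.0, 110.6, 128.6]
eef_rot: [[-0.966, -0.257, 0.001], [-0.257, 0.966, 0.0], [-0.001, -0.0, -1.0]]
contact_force: [-0.6, -0.0, -1.3]
opening: 13.2
grip_force: 59.5
t 6.42 tcp [473.  110.6 128.6] yaw 104.88 tilt [0.001 0.   ] q [ 13.2   4.1 -18.6  67.2  -0.   -1.7] F [-0.6 -0.  -1.3] M [ 0.01 -0.04 -0.04] open 13.2 | shift cm [0.14 0.08 1.66] rz -0.11689069646382677
t 6.47 tcp [473.2 110.8 128.8] yaw 104.9 tilt [0.002 0.   ] q [ 13.2   4.1 -18.6  67.2  -0.   -1.7] F [-0.7 -0.6 -1.5] M [-0.05  0.02 -0.07] open 12.6 | shift cm [0.17 0.06 1.68] rz -0.10245748901598972
t 6.52 tcp [473.3 111.  128.9] yaw 104.91 tilt [0.002 0.   ] q [ 13.2   4.1 -18.6  67.1  -0.   -1.7] F [-0.4  0.1 -2.3] M [ 0.04  0.01 -0.02] open 13.3 | shift cm [0.18 0.05 1.69] rz -0.08925555552042397
```

View pics/s1.png

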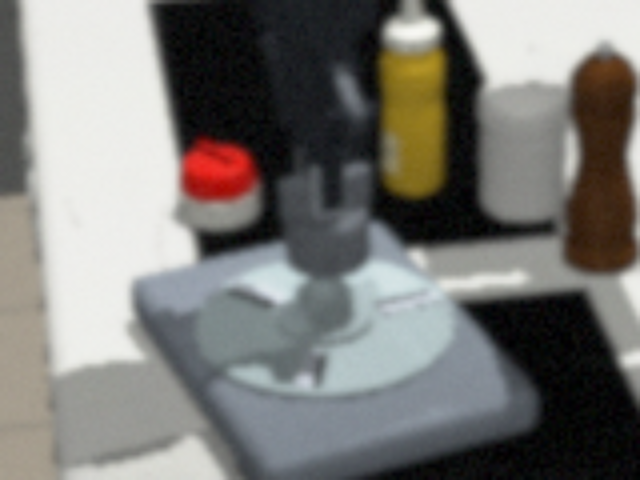

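The knob hangs mouth down and centred over the stud: both are near column 327 in this crop. I'll correct 1.7 mm and lower slowly.

```bash
python3 -m pendant '[[[0,0,-0.1,0.17,0.05,0.3,-1],[0,0,-0.1,0.17,0.05,0.7,-1],[0,0,-0.1,0.17,0.05,1.1,-1],[0,0,-0.1,0.17,0.05,1.5,-1],[0,0,-0.1,0.17,0.05,1.9,-1],[0,0,-0.1,0.17,0.05,2.0,-1]]]'
python3 -c "from h import *;go(471.5,111.0,98,105)"
```

```text
clock: 7.07
tcp_pos: [470.2, 111.0, 106.6]
eef_rot: [[-0.966, -0.26, -0.001], [-0.26, 0.966, -0.0], [0.001, 0.0, -1.0]]
contact_force: [-0.0, -0.1, -1.6]
opening: 12.6
grip_force: 59.5
t 7.07 tcp [470.2 111.  106.6] yaw 105.04 tilt [-0.001 -0.   ] q [ 13.3   4.6 -21.   64.5  -0.   -1.8] F [-0.  -0.1 -1.6] M [-0.    0.01  0.02] open 12.6 | shift cm [-0.13 -0.03  0.86] rz 0.04248665033469479
```

```bash
python3 -m pendant '[[[0,0,0,0,0,0.15,-1],[0,0,0,0,0,0.3,-1],[0,0,0,0,0,0.45,-1],[0,0,0,0,0,0.45,-1]]]'
python3 -c "from h import *;go(471.5,111.0,98,105)"
```

```text
clock: 7.4
tcp_pos: [470.7, 111.1, 102.8]
eef_rot: [[-0.966, -0.259, -0.0], [-0.259, 0.966, -0.0], [0.0, -0.0, -1.0]]
contact_force: [0.3, 0.1, -1.7]
opening: 12.8
grip_force: 59.5
t 7.4 tcp [470.7 111.1 102.8] yaw 105.04 tilt [-0. -0.] q [ 13.3   4.7 -21.4  64.   -0.   -1.8] F [ 0.3  0.1 -1.7] M [-0.05  0.02  0.03] open 12.8 | shift cm [-0.08 -0.03  0.48] rz 0.03564364581347945
```

```bash
python3 -m pendant '[[[0,0,0,-0.05,0,0.1,-1],[0,0,0,-0.05,0,0.2,-1],[0,0,0,-0.05,0,0.3,-1],[0,0,0,-0.05,0,0.3,-1]]]'
python3 -c "from h import *;go(471.5,111.0,98,105)"
```

```text
clock: 7.73
tcp_pos: [471.1, 111.2, 99.9]
eef_rot: [[-0.966, -0.259, -0.0], [-0.259, 0.966, -0.0], [0.0, -0.0, -1.0]]
contact_force: [-1.1, -0.5, -1.8]
opening: 12.6
grip_force: 59.5
t 7.73 tcp [471.1 111.2  99.9] yaw 105.03 tilt [-0. -0.] q [ 13.3   4.8 -21.6  63.6  -0.   -1.8] F [-1.1 -0.5 -1.8] M [-0.01 -0.02 -0.05] open 12.6 | shift cm [-0.03 -0.03  0.19] rz 0.03268901224782894
```

```bash
python3 -m pendant '[[[0,0,0,0,0,0.08,-1],[0,0,0,0,0,0.16,-1],[0,0,0,0,0,0.22,-1],[0,0,0,0,0,0.22,-1]]]'
python3 -c "from h import *;go(471.5,111.0,98,105)"
```

```text
clock: 8.07
tcp_pos: [471.1, 111.2, 97.7]
eef_rot: [[-0.966, -0.259, -0.0], [-0.259, 0.966, -0.0], [0.0, -0.0, -1.0]]
contact_force: [-0.5, -0.4, -2.7]
opening: 12.7
grip_force: 59.6
t 8.07 tcp [471.1 111.2  97.7] yaw 105.04 tilt [-0. -0.] q [ 13.3   4.9 -21.8  63.3  -0.   -1.8] F [-0.5 -0.4 -2.7] M [-0.02  0.07  0.01] open 12.7 | shift cm [-0.03 -0.03 -0.03] rz 0.0360963409313797
```

```bash
python3 -m pendant '[[[0,0,0,0,0,0.05,-1],[0,0,0,0,0,0.1,-1],[0,0,0,0,0,0.1,-1]]]'; python3 -m pendant '[[[0,0,0,0,0,0.05,-1],[0,0,0,0,0,0.1,-1],[0,0,0,0,0,0.1,-1]]]'
python3 -c "from h import *;go(471.5,111.0,98,105)"
```

```text
clock: 8.32
tcp_pos: [471.4, 111.2, 97.3]
eef_rot: [[-0.966, -0.259, 0.001], [-0.259, 0.966, 0.0], [-0.001, -0.0, -1.0]]
contact_force: [-0.9, -1.2, 2.3]
opening: 13.1
grip_force: 60.3
clock: 8.57
tcp_pos: [471.5, 111.2, 97.1]
eef_rot: [[-0.966, -0.259, 0.001], [-0.259, 0.966, 0.0], [-0.001, -0.0, -1.0]]
contact_force: [-3.4, -1.1, 9.6]
opening: 12.7
grip_force: 61.3
t 8.57 tcp [471.5 111.2  97.1] yaw 105.03 tilt [0.001 0.   ] q [ 13.3   4.9 -21.9  63.2  -0.   -1.8] F [-3.4 -1.1  9.6] M [-0.2   0.86 -0.  ] open 12.7 | shift cm [ 0.   -0.02 -0.09] rz 0.03325971174939468
```

Contact is at 9.6 N with the underside about 9.5 mm above the seat, so the lugs stand on the crest. I'll loosen the pads to about 2 mm play and turn back in small steps, with a measuring guard between the calls.

```bash
cat > chk.py <<'E'
import sys
from h import *
s=get_state();im,X,ci=cloud("wrist");R=s["eef_rot"];z=[]
for a in(20,23,26):
    for ztop in(122,115):
        u,v=map(int,map(round,proj(ci,np.r_[(s["tcp_pos"]+R[:,0]*a)[:2],ztop])));z.append(np.nanmedian(X[v-1:v+2,u-1:u+2,2]))
yaw=np.degrees(np.arctan2(R[1,1],R[0,1]))
h=np.nanmedian(z)-62-50
print("t %.2f yaw %.1f tcp %s F %s M %s open %.1f bar-top z %s height %.1f"%(s["clock"],yaw,s["tcp_pos"].round(1),s["contact_force"].round(1),s["moment"].round(2),s["opening"],np.round(z,1),h))
lo,mz=float(sys.argv[1]),float(sys.argv[2])
sys.exit(1 if h<lo or abs(s["moment"][2])>mz else 0)
E
python3 chk.py 0 9
python3 -m pendant '[[[0,0,0,0,0,-0.05,-0.63],[0,0,0,0,0,-0.05,-0.63],[0,0,0,0,0,-0.05,-0.63],[0,0,0,0,0,-0.05,-0.63]]]' >/dev/null; python3 chk.py 0 9
python3 -m pendant '[[[0,0,-2,0,0,0,-0.63],[0,0,-4,0,0,0,-0.63],[0,0,-5,0,0,0,-0.63]]]' >/dev/null; python3 chk.py 6 0.25
```

```text
t 8.57 yaw 105.0 tcp [471.5 111.2  97.1] F [-3.4 -1.1  9.6] M [-0.2   0.86 -0.  ] open 12.7 bar-top z [121.1 121.3 121.  120.3 120.3 118.2] height 8.6
t 8.95 yaw 105.0 tcp [471.2 111.2  96.2] F [-0.5  0.9 -0.4] M [-0.   -0.03 -0.02] open 15.3 bar-top z [121.5 121.  121.4 120.6 120.8 118. ] height 8.9
t 9.25 yaw 110.1 tcp [471.2 111.2  96.2] F [-0.8 -0.2 -0.1] M [0.03 0.01 0.01] open 15.3 bar-top z [121.4 121.  120.7 120.3 120.3 117.7] height 8.5
```

```bash

python3 -m pendant '[[[0,0,-2,0,0,0,-0.63],[0,0,-4,0,0,0,-0.63],[0,0,-5,0,0,0,-0.63]]]' >/dev/null; python3 chk.py 6 0.25 &&
python3 -m pendant '[[[0,0,-2,0,0,0,-0.63],[0,0,-4,0,0,0,-0.63],[0,0,-5,0,0,0,-0.63]]]' >/dev/null && python3 chk.py 6 0.25 &&
python3 -m pendant '[[[0,0,-2,0,0,0,-0.63],[0,0,-4,0,0,0,-0.63],[0,0,-5,0,0,0,-0.63]]]' >/dev/null && python3 chk.py 6 0.25 &&
python3 -m pendant '[[[0,0,-2,0,0,0,-0.63],[0,0,-4,0,0,0,-0.63],[0,0,-5,0,0,0,-0.63]]]' >/dev/null && python3 chk.py 6 0.25 &&
python3 -m pendant '[[[0,0,-2,0,0,0,-0.63],[0,0,-4,0,0,0,-0.63],[0,0,-5,0,0,0,-0.63]]]' >/dev/null && python3 chk.py 6 0.25 &&
python3 -m pendant '[[[0,0,-2,0,0,0,-0.63],[0,0,-4,0,0,0,-0.63],[0,0,-5,0,0,0,-0.63]]]' >/dev/null && python3 chk.py 6 0.25 &&
python3 -m pendant '[[[0,0,-2,0,0,0,-0.63],[0,0,-4,0,0,0,-0.63],[0,0,-5,0,0,0,-0.63]]]' >/dev/null && python3 chk.py 6 0.25
```

```text
t 9.55 yaw 115.1 tcp [471.2 111.2  96.2] F [ 1.   0.2 -0.5] M [-0.04  0.01 -0.05] open 15.6 bar-top z [121.3 121.3 121.3 120.5 120.5 117.5] height 8.9
t 9.85 yaw 120.1 tcp [471.1 111.2  96.2] F [-0.1  0.2  0.1] M [-0.06 -0.01 -0.04] open 15.8 bar-top z [121.3 121.3 121.3 120.6 120.6 117.4] height 8.9
t 10.15 yaw 125.1 tcp [471.2 111.2  96.3] F [ 0.4  0.6 -1.1] M [-0.   -0.03  0.01] open 16.0 bar-top z [120.6 120.6 120.7 120.3 120.4 117.6] height 8.5
t 10.45 yaw 130.0 tcp [471.2 111.2  96.4] F [-0.1 -0.4 -0.8] M [-0.04 -0.04  0.03] open 15.8 bar-top z [120.6 120.9 120.9 120.1 120.1 117.6] height 8.4
t 10.75 yaw 135.0 tcp [471.2 111.2  96.4] F [-0.3  0.7 -0.1] M [-0.02  0.03 -0.01] open 15.5 bar-top z [114.8 114.7 114.7 114.6 114.7 113.9] height 2.7
```

The knob clicked down to about 3 mm above the seat after roughly 30° back. I'll lower the pads 5 mm to follow it, then turn forwards with the moment guard.

```bash

python3 -m pendant '[[[0,0,1,0,0,0.2,-0.63],[0,0,2,0,0,0.4,-0.63],[0,0,3,0,0,0.5,-0.63],[0,0,5,0,0,0.5,-0.63],[0,0,7,0,0,0.5,-0.63],[0,0,8,0,0,0.5,-0.63]]]' >/dev/null; python3 chk.py -5 0.15 &&
python3 -m pendant '[[[0,0,2,0,0,0,-0.63],[0,0,4,0,0,0,-0.63],[0,0,6,0,0,0,-0.63],[0,0,8,0,0,0,-0.63]]]' >/dev/null && python3 chk.py -5 0.15 &&
python3 -m pendant '[[[0,0,2,0,0,0,-0.63],[0,0,4,0,0,0,-0.63],[0,0,6,0,0,0,-0.63],[0,0,8,0,0,0,-0.63]]]' >/dev/null && python3 chk.py -5 0.15 &&
python3 -m pendant '[[[0,0,2,0,0,0,-0.63],[0,0,4,0,0,0,-0.63],[0,0,6,0,0,0,-0.63],[0,0,8,0,0,0,-0.63]]]' >/dev/null && python3 chk.py -5 0.15 &&
python3 -m pendant '[[[0,0,2,0,0,0,-0.63],[0,0,4,0,0,0,-0.63],[0,0,6,0,0,0,-0.63],[0,0,6,0,0,0,-0.63]]]' >/dev/null && python3 chk.py -5 0.15
```

```text
t 11.30 yaw 126.9 tcp [471.1 111.2  91.2] F [ 0.9 -0.1 -0.3] M [ 0.05 -0.02  0.01] open 15.9 bar-top z [114.6 114.3 114.7 114.5 114.1 113.9] height 2.4
t 11.68 yaw 118.9 tcp [471.2 111.2  91.3] F [-0.2 -0.7 -0.5] M [ 0.05  0.01 -0.11] open 16.0 bar-top z [113.7 114.6 114.4 114.1 114.1 113.5] height 2.1
t 12.07 yaw 111.0 tcp [471.2 111.2  91.3] F [-0.3  0.5  0.2] M [ 0.03 -0.02 -0.03] open 15.9 bar-top z [113.5 113.7 113.4 113.6 113.6 112.6] height 1.6
t 12.45 yaw 103.0 tcp [471.1 111.2  91.3] F [-0.4  0.6 -1.1] M [ 0.02 -0.01  0.03] open 15.9 bar-top z [113.2 113.2 112.9 113.2 112.9 112.1] height 1.1
t 12.83 yaw 97.1 tcp [471.1 111.2  91.3] F [-0.4 -0.3  0.4] M [ 0.06  0.07 -0.02] open 15.9 bar-top z [112.1 112.3 112.4 112.5 112.7 111.2] height 0.3
```

```bash

python3 -m pendant '[[[0,0,1.5,0,0,0,-0.63],[0,0,3,0,0,0,-0.63],[0,0,4,0,0,0,-0.63],[0,0,4,0,0,0,-0.63]]]' >/dev/null; python3 chk.py -5 0.13 &&
python3 -m pendant '[[[0,0,1,0,0,0,-0.63],[0,0,2,0,0,0,-0.63],[0,0,2,0,0,0,-0.63]]]' >/dev/null && python3 chk.py -5 0.13 &&
python3 -m pendant '[[[0,0,1,0,0,0,-0.63],[0,0,2,0,0,0,-0.63],[0,0,2,0,0,0,-0.63]]]' >/dev/null && python3 chk.py -5 0.13 &&
python3 -m pendant '[[[0,0,1,0,0,0,-0.63],[0,0,2,0,0,0,-0.63],[0,0,2,0,0,0,-0.63]]]' >/dev/null && python3 chk.py -5 0.13 &&
python3 -m pendant '[[[0,0,1,0,0,0,-0.63],[0,0,2,0,0,0,-0.63],[0,0,2,0,0,0,-0.63]]]' >/dev/null && python3 chk.py -5 0.13 &&
python3 -m pendant '[[[0,0,1,0,0,0,-0.63],[0,0,2,0,0,0,-0.63],[0,0,2,0,0,0,-0.63]]]' >/dev/null && python3 chk.py -5 0.13 &&
python3 -m pendant '[[[0,0,1,0,0,0,-0.63],[0,0,2,0,0,0,-0.63],[0,0,2,0,0,0,-0.63]]]' >/dev/null && python3 chk.py -5 0.13 &&
python3 -m pendant '[[[0,0,1,0,0,0,-0.63],[0,0,2,0,0,0,-0.63],[0,0,2,0,0,0,-0.63]]]' >/dev/null && python3 chk.py -5 0.13
```

```text
t 13.22 yaw 93.1 tcp [471.1 111.2  91.3] F [ 0.4 -0.1 -0.9] M [ 0.07  0.05 -0.03] open 15.7 bar-top z [112.  111.8 111.8 111.9 111.7 111.4] height -0.2
t 13.52 yaw 91.0 tcp [471.  111.2  91.3] F [-1.2  0.5 -0.3] M [ 0.09  0.18 -0.  ] open 16.0 bar-top z [112.  111.7 111.5 111.9 112.5 111.2] height -0.2
t 13.82 yaw 89.0 tcp [471.  111.2  91.3] F [-1.4  0.4 -1.1] M [0.14 0.31 0.08] open 16.0 bar-top z [112.3 112.  111.9 112.2 111.9 111.8] height -0.0
t 14.12 yaw 87.0 tcp [471.  111.3  91.3] F [-2.6  0.9 -0.1] M [0.31 0.51 0.08] open 15.9 bar-top z [112.5 112.2 112.  112.3 112.2 111.6] height 0.2
t 14.42 yaw 85.0 tcp [471.  111.3  91.3] F [-2.9  2.8 -0.6] M [0.47 0.7  0.07] open 16.0 bar-top z [112.5 111.8 111.7 111.8 112.  111.9] height -0.2
t 14.72 yaw 83.0 tcp [470.8 111.4  91.3] F [-4.6  3.   0.9] M [0.6  0.92 0.25] open 15.8 bar-top z [111.9 112.  111.8 112.1 112.  111.6] height -0.1
```

```bash

python3 chk.py -5 0.36 &&
python3 -m pendant '[[[0,0,0.7,0,0,0,-0.63],[0,0,1,0,0,0,-0.63],[0,0,1,0,0,0,-0.63]]]' >/dev/null && python3 chk.py -5 0.36 &&
python3 -m pendant '[[[0,0,0.7,0,0,0,-0.63],[0,0,1,0,0,0,-0.63],[0,0,1,0,0,0,-0.63]]]' >/dev/null && python3 chk.py -5 0.36 &&
python3 -m pendant '[[[0,0,0.7,0,0,0,-0.63],[0,0,1,0,0,0,-0.63],[0,0,1,0,0,0,-0.63]]]' >/dev/null && python3 chk.py -5 0.36
```

```text
t 14.77 yaw 83.0 tcp [470.8 111.4  91.2] F [-4.1  3.7  0.3] M [0.63 0.93 0.2 ] open 16.0 bar-top z [112.3 112.  112.  112.4 111.8 111.7] height 0.0
t 15.07 yaw 82.0 tcp [470.7 111.5  91.2] F [-4.8  3.3 -0.2] M [0.69 0.96 0.27] open 15.9 bar-top z [111.8 111.9 112.4 111.7 111.7 111.3] height -0.3
t 15.37 yaw 81.0 tcp [470.6 111.6  91.2] F [-3.9  3.3 -0.5] M [0.7  0.94 0.28] open 15.7 bar-top z [112.  112.2 112.  111.5 111.5 111.4] height -0.3
t 15.67 yaw 80.0 tcp [470.5 111.6  91.2] F [-4.4  3.1 -0.2] M [0.73 1.02 0.31] open 15.6 bar-top z [111.9 111.9 111.9 112.  111.7 111.5] height -0.1
```

```bash

python3 -m pendant '[[[0,0,0.7,0,0,0,-0.63],[0,0,1,0,0,0,-0.63],[0,0,1,0,0,0,-0.63]]]' >/dev/null && python3 chk.py -5 0.4 &&
python3 -m pendant '[[[0,0,0.7,0,0,0,-0.63],[0,0,1,0,0,0,-0.63],[0,0,1,0,0,0,-0.63]]]' >/dev/null && python3 chk.py -5 0.4 &&
python3 -m pendant '[[[0,0,0.7,0,0,0,-0.63],[0,0,1,0,0,0,-0.63],[0,0,1,0,0,0,-0.63]]]' >/dev/null && python3 chk.py -5 0.4 
python3 -c "
from h import *
im,X,ci=cloud('wrist');cv2.imwrite('pics/w3.png',im[100:480,150:490,::-1])"
```

```text
t 15.97 yaw 79.0 tcp [470.4 111.7  91.1] F [-5.   3.8  0.4] M [0.76 1.12 0.31] open 15.9 bar-top z [111.7 112.1 111.9 111.8 112.1 111.4] height -0.1
t 16.27 yaw 78.0 tcp [470.3 111.8  91.2] F [-5.7  4.5  0.9] M [0.8  1.14 0.32] open 16.0 bar-top z [111.8 111.9 111.7 111.7 111.3 111. ] height -0.3
t 16.57 yaw 77.0 tcp [470.2 111.8  91.1] F [-5.7  4.3  0.5] M [0.95 1.17 0.37] open 15.7 bar-top z [111.5 111.9 112.  111.4 111.4 111.2] height -0.6
```

View pics/w3.png

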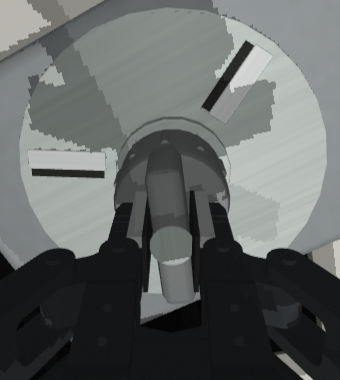

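The bar sits about 6° behind the pads, the torque is 0.37 N m and the knob is resting on the collar. I'll turn a touch more to pass 0.4 N m.

```bash

python3 -m pendant '[[[0,0,0.7,0,0,0,-0.63],[0,0,1,0,0,0,-0.63],[0,0,1,0,0,0,-0.63]]]' >/dev/null && python3 chk.py -5 0.42 &&
python3 -m pendant '[[[0,0,0.7,0,0,0,-0.63],[0,0,1,0,0,0,-0.63],[0,0,1,0,0,0,-0.63]]]' >/dev/null && python3 chk.py -5 0.42 &&
python3 -m pendant '[[[0,0,0.7,0,0,0,-0.63],[0,0,1,0,0,0,-0.63],[0,0,1,0,0,0,-0.63]]]' >/dev/null && python3 chk.py -5 0.42 &&
python3 -m pendant '[[[0,0,0.7,0,0,0,-0.63],[0,0,1,0,0,0,-0.63],[0,0,1,0,0,0,-0.63]]]' >/dev/null && python3 chk.py -5 0.42
```

```text
t 16.92 yaw 76.0 tcp [470.1 111.9  91.1] F [-6.5  5.3  0. ] M [0.98 1.25 0.48] open 16.4 bar-top z [111.8 111.7 112.1 111.3 111.4 111. ] height -0.4
```

```bash

python3 -m pendant '[[[0,0,-2,0,0,0,-0.6],[0,0,-4,0,0,0,-0.5],[0,0,-5,0,0,0,-0.3],[0,0,-5,0,0,0,0],[0,0,-5,0,0,0,0],[0,0,-5,0,0,0,0]]]' 
python3 chk.py -5 9; python3 -c "
from h import *
im,X,ci=cloud('wrist');cv2.imwrite('pics/w4.png',im[100:480,150:490,::-1])
slab(X,472,111,45,105,120);slab(X,472,111,36,80,88);slab(X,472,111,29,46,54)"
```

```text
clock: 17.47
tcp_pos: [471.6, 111.1, 91.6]
eef_rot: [[-0.988, 0.157, 0.001], [0.157, 0.988, -0.0], [-0.001, -0.0, -1.0]]
contact_force: [-0.4, -0.1, 0.4]
opening: 42.5
grip_force: 0.0
t 17.47 yaw 81.0 tcp [471.6 111.1  91.6] F [-0.4 -0.1  0.4] M [-0.02 -0.01 -0.01] open 42.5 bar-top z [111.5 111.5 111.5 111.6 111.3 111.6] height -0.5
(105, 120) 7163 [467.9 111.6] z 111.4 rect ((467.9555969238281, 108.5451889038086), (55.62122344970703, 52.81315612792969), 42.3450813293457) circ ((466.849853515625, 111.1610107421875), 35.182273864746094)
(80, 88) 5236 [469.6 111.4] z 83.3 rect ((472.1319274902344, 111.17847442626953), (52.071739196777344, 51.99385070800781), 35.4008903503418) circ ((470.5531921386719, 111.47583770751953), 27.90638542175293)
(46, 54) 922 [451.2 113. ] z 49.6 rect ((455.52093505859375, 112.832275390625), (56.949039459228516, 24.828039169311523), 83.83804321289062) circ ((467.3976135253906, 111.55001831054688), 28.47846794128418)
```

View pics/w4.png

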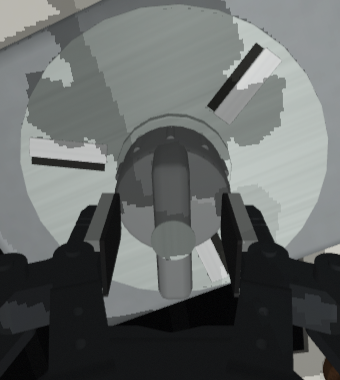

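The knob sits flush on the collar: skirt top at 83.3 against the collar at 49.6, which matches 34 mm. One repeat tightening will confirm that it's snug and not just a noisy reading.

```bash

python3 -m pendant '[[[0,0,0,0,0,0,-0.4],[0,0,0,0,0,0,-0.63],[0,0,0,0,0,0,-0.63],[0,0,0,0,0,0,-0.63],[0,0,1.5,0,0,0,-0.63],[0,0,2.5,0,0,0,-0.63],[0,0,2.5,0,0,0,-0.63]]]' >/dev/null && python3 chk.py -5 0.45 &&
python3 -m pendant '[[[0,0,0.7,0,0,0,-0.63],[0,0,1.5,0,0,0,-0.63],[0,0,1.5,0,0,0,-0.63]]]' >/dev/null && python3 chk.py -5 0.45 &&
python3 -m pendant '[[[0,0,0.7,0,0,0,-0.63],[0,0,1,0,0,0,-0.63],[0,0,1,0,0,0,-0.63]]]' >/dev/null && python3 chk.py -5 0.45 &&
python3 -m pendant '[[[0,0,0.5,0,0,0,-0.63],[0,0,1,0,0,0,-0.63],[0,0,1,0,0,0,-0.63]]]' >/dev/null && python3 chk.py -5 0.45 &&
python3 -m pendant '[[[0,0,0.5,0,0,0,-0.63],[0,0,1,0,0,0,-0.63],[0,0,1,0,0,0,-0.63]]]' >/dev/null && python3 chk.py -5 0.45
```

```text
t 18.15 yaw 78.5 tcp [471.1 111.7  91.4] F [-1.2  3.7 -0.4] M [0.7  0.17 0.05] open 15.8 bar-top z [111.4 111.8 111.7 111.4 111.6 111. ] height -0.5
t 18.45 yaw 77.0 tcp [471.  111.8  91.4] F [-1.2  4.8  1.2] M [1.03 0.28 0.2 ] open 15.7 bar-top z [111.4 111.5 111.1 110.9 110.9 111.1] height -0.9
t 18.75 yaw 76.1 tcp [470.9 111.9  91.4] F [-1.   5.2  1.3] M [1.03 0.41 0.34] open 15.9 bar-top z [111.1 111.7 111.  111.2 111.3 111. ] height -0.8
t 19.05 yaw 75.1 tcp [470.8 111.9  91.4] F [-2.2  5.1  0.8] M [1.01 0.41 0.42] open 16.1 bar-top z [111.2 111.4 111.3 111.7 111.6 110.7] height -0.7
t 19.35 yaw 74.1 tcp [470.8 111.9  91.4] F [-2.7  6.   1.7] M [1.03 0.51 0.51] open 16.1 bar-top z [111.5 111.6 111.5 111.2 111.1 111.2] height -0.7
```

```bash

python3 -m pendant '[[[0,0,-2,0,0,0,-0.6],[0,0,-4,0,0,0,-0.5],[0,0,-5,0,0,0,-0.2],[0,0,-5,0,0,0,0.1],[0,0,-5,0,0,0,0.1],[0,0,-5,0,0,0,0.1]]]' >/dev/null
python3 -m pendant '[[[0,0,0,0,0,-1,0.1],[0,0,0,0,0,-3,0.1],[0,0,0,0,0,-6,0.1],[0,0,0,0,0,-9,0.1],[0,0,0,0,0,-11,0.1],[0,0,0,0,0,-11,0.1],[0,0,0,0,0,-11,0.1]]]'
python3 -c "
from h import *
im,X,ci=cloud('wrist');cv2.imwrite('pics/w5.png',im[:,:,::-1])
slab(X,472,111,36,80,88);slab(X,472,111,40,105,120)
k=np.hypot(X[...,0]-472,X[...,1]-111);c=(k>24)&(k<33)&(X[...,2]>46)&(X[...,2]<54);print(c.sum(),np.median(X[c][:,2]))"
```

```text
clock: 20.48
tcp_pos: [472.1, 111.3, 203.2]
eef_rot: [[-0.982, 0.19, 0.003], [0.19, 0.982, 0.001], [-0.003, 0.001, -1.0]]
contact_force: [-0.8, -0.0, -0.3]
opening: 46.8
grip_force: 0.0
(80, 88) 2324 [470.9 111.6] z 83.2 rect ((472.028076171875, 111.17431640625), (51.45109558105469, 51.89238357543945), 32.363006591796875) circ ((470.35516357421875, 111.21839141845703), 27.64090347290039)
(105, 120) 1787 [470.3 111.6] z 111.2 rect ((472.05035400390625, 111.26844024658203), (15.886174201965332, 58.941368103027344), 78.78724670410156) circ ((471.93377685546875, 110.48584747314453), 29.587121963500977)
665 49.27787286666051
```

View pics/w5.png

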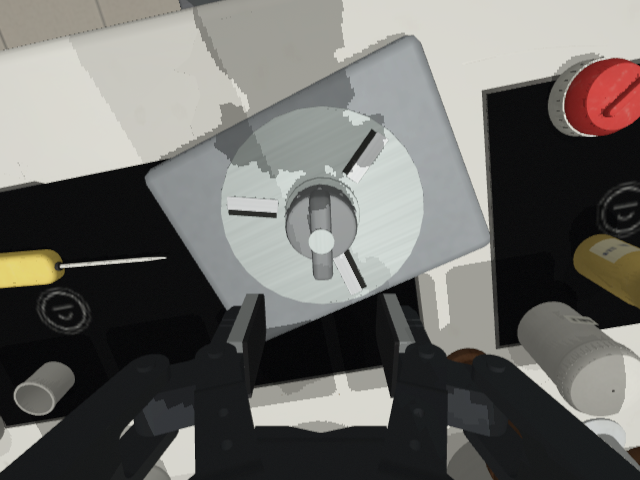

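The view shows the knob centred on the disc at (321,225), flush and level on the collar. The bystanders are in place and the gripper is clear of everything.

```bash
python3 -c "
from h import *
print(order.sign_off())"
```

```text
the job is handed in; nothing more can be done
None
```

The grey knob is threaded fully home and flush on the disc's collar, tightened to about 0.5 N m and released at about 20 s; nothing else was touched, and the job is handed in.

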